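Contact-thermometer reading on a gearbox stud

TASK

Take the yellow contact thermometer from its cradle and measure the blue gearbox: set the copper tip squarely on the middle of the brass stud on its sloping face, press gently until the spring tip has gone part-way in (not to its stop), and hold it steady there for about one and a half seconds. Then lay the thermometer back down in its cradle, seated as it was with the barrel in the narrow saddle, and let go; keep off the orange gearbox and leave the other things on the bench where they are.

Things in the scene. Friction and masses are not known exactly. Their poses are not given: they have to be found in the camera images.
- probe: Loose contact thermometer, about 160 g: yellow bar handle 120 long x 26 wide x 24 high, then a steel barrel 14 in diameter and 58 long, then a copper spring tip. Origin: centre of the handle's underside. x runs along the axis to the tip, z up as it lies in the cradle (dark window on top). Grip the handle across its 26 mm width, near the middle
- probe_grip (a point): Centre of the handle, on the probe's axis (12 mm over the origin). Axes as the probe
- probe_tip (a point): Front of the copper tip when not pressed, on the axis, 130 mm ahead of probe_grip. The tip is a disc 12 in diameter that slides 5 mm back into the barrel against a spring: about 1 N at first, 2.5 N more per mm, 13 N at its stop. Axes as the probe
- cradle: Fixed black and grey stand for the probe, base 210 x 70, 10 high. Origin: on the table under the middle of the probe's place; x points the way the probe's tip points, z up. The handle lies in a wide saddle, the barrel in a narrow one; an end stop, 65 high, stands behind the handle at x = -67. Between the saddles only the base lies below, so fingers can pass down beside the handle
- cradle_seat (a point): Where probe_grip is when the probe lies in the cradle: 55 above the table. Axes as the cradle. The wide U-shaped saddle lies at x = -58 to -38 from here, 32 between its walls, wall tops 59 above the table
- cradle_tip (a point): Where probe_tip is when the probe lies in the cradle, 130 along x from cradle_seat, 55 above the table. Axes as the cradle. The narrow U-shaped saddle lies 67 to 87 ahead of cradle_seat, 20 between its walls, wall tops 62 above the table
- blue_gearbox: Fixed blue gearbox, foot 165 x 120, 188 high, with a flat face 94 wide that slopes back. Origin: on the table straight under the middle of the face's target. The face looks along x and upwards: its outward normal rises 35 degrees above level. The lower edge of the face reaches out to about x = 60, the foot to x = 78, and the housing goes back to x = -88
- blue_gearbox_target (a point): Middle of the sloping face, in the face's plane, 110 above the table. Its x axis is the face's outward normal, its y axis is level. Here a brass stud, 28 in diameter with a flat end, stands out along x; it is screwed in by hand and its end stands anywhere from 4 to 14 mm out of the face, which is not measured: it has to be felt
- orange_gearbox: Fixed orange gearbox of the same shape and size and with the same origin and axes: not to be touched
- jar: Jar, 48 in diameter, 60 high, loose; origin at the centre of its underside. Leave it alone
- bearing: Steel bearing ring, 52 in diameter, 18 high, loose; origin at the centre of its underside. Leave it alone
- nut_tray: Red tray, 80 x 100 x 25 high, loose; origin at the centre of its underside. Leave it alone
- screwdriver: Screwdriver lying on the bench, loose; origin near its middle. Leave it alone
Mind the look-alikes: they are no part of the job. Several things have the shape of the probe; the one meant has the colours described above.

How it is judged:
By the outcome, as a careful person would: the job done as asked, in the order asked, and still so for the second after the job is handed in, with the robot touching nothing.
It also fails if it takes over 51 s, if anything falls off the work surface, if the arm or the gripper's body presses on something with over 40 N, if the wrist force passes 120 N, or if a joint passes its speed limit or range.

ROBOT

A 7-joint arm with a two-finger parallel gripper is mounted at the origin on the work surface. World frame = base frame: x ahead of the robot, y to its left, z up, the work surface at z = 0. Lengths are in m, angles in rad, forces in N, time in s.
With the tool pointing down it reaches from about 0.4 to 0.875 m from the base axis. Payload 19.3 kg.
Tool frame: the origin (TCP) lies at the very end of the fingers, on their centre line; the grasp point (between the pads) lies 19 mm behind it; z points along the fingers, y is the line along which they close (so a half turn about z gives the same grasp; the last joint's range is limited). The gripper opens to 85 mm and grips with 20 to 120 N. Pads are 22 mm wide; open, the fingers measure 114 mm over their backs; the gripper's body (76 mm by 85 mm) begins 54 mm behind the grasp point. The pads swing forward as they close: fully open they stand 13 mm farther back than shut.
Start: joints at [1.23, 0.521, -0.036, 1.599, 0.021, 1.021, -0.113], TCP at [0.167, -0.602, 0.231] pointing down, gripper open.
Joint ranges: [-2.91, 2.91], [-0.3, 2.13], [-1.5, 1.42], [0.17, 2.43], [-1.26, 4.41], [0.16, 1.93], [-2.52, 2.52]. Speed limits (rad/s): [1.89, 1.89, 2.39, 2.39, 3.01, 3.01, 3.01].

INTERFACE

Orientations are given as [roll, pitch, yaw] about the fixed x, y, z axes, in that order (R = Rz(yaw) Ry(pitch) Rx(roll)).
In Python, from workcell import observe, grab_frame, job_done gives the robot as it stands.
- The arm moves only by the tool move_arm, never from a script. Its argument "plan" is a list that holds one entry, the list of rows, each a list of 7 numbers: the shift along the tool's x, y, z each as a share of 0.02 m, from -1 to 1, then the turn, a rotation vector about the tool's x, y, z each as a share of 6 degrees, from -1 to 1, then the opening, from -1 (shut) to 1 (fully open). A call has exactly 10 rows; each row shifts and turns the commanded pose from where the row before left it, along the tool's axes as they then stand; what a row does not reach is not made up. A row lasts 1/10 s, in which the tool goes at most 50 mm and 8.59 degrees, less where a joint would pass 70% of its speed; a pose out of reach is approached as far as the arm can. A call with a number of a shift or a turn outside -1 to 1 is refused whole. A call with a gripper value outside its range is refused whole. The fingers move at their own pace and stop on an object; "grip_force" is the grip in N (left out, the last holds). Time passes only in rows, so rows that do not move let the fingers close, or fill a call up. It gives the time, the measured TCP pose, the force, the opening and the grip force at its end, in the units of the state.
- observe(): the state, without advancing time (a new reading comes with each control period).
- grab_frame(name): name is "side" or "top" or "wrist"; returns a dict with "color" (400x640x3 uint8, red, green, blue), "intrinsics" (3x3 intrinsics, pixels), "position" and "orientation" of the camera in the world; the wrist camera has in their place "tool_from_camera" (4x4, takes a point from camera to tool coordinates, whose origin is the TCP and whose axes are the flange's). Camera axes: x right, y down, z forward; pixel columns grow to the right and rows downward; lengths in m; the calibration is good to about 2 mm. A picture is of the moment at which its call begins: read the wrist's pose just before it. There is no depth.
- job_done(): hands the job in; it is judged then, once.
The state is a dict: "clock": time; "qpos": joint angles; "qd": joint speeds; "joint_efforts": joint torques, N m; "position": TCP position; "tool_rot": TCP orientation; "force": force on the tool from outside, world axes, zero at the start; "moment": the same for the moment, N m; "grip_width": finger opening in m; "finger_force": force on a finger pad.
Only numpy, scipy, OpenCV 4.12 (cv2) and the standard library are available. Lean on these libraries where they do the work, as an engineer would, in place of code of your own. Each camera call takes 0.05 s, during which the arm holds its last target. There are 200 camera calls.

## Working session

There is one attempt and no reset: what is moved stays moved. The work goes in short steps, Python scripts to look and compute and a tool call to move; the robot and the scene stay as the last step left them, time stands still between calls to the robot, and variables do not carry over. Pictures are saved under pics/ and viewed, at most 10 in all, crops included, and the job is handed in when it is done.

Besides the shell and the picture viewer there is one more tool, called after "Call:" as name(argument=value, ...) on one line, values as JSON. move_arm: Moves the arm, as the interface text tells. Shift numbers are shares of 0.02 m and turn numbers shares of 6 degrees, none past 1 either way. Its arguments: {"type":"object","properties":{"plan":{"type":"array"},"grip_force":{"type":"number"}},"required":["plan"]}

```bash
mkdir -p pics; ls; python3 - <<'E'
from workcell import observe, grab_frame
import cv2,pickle
s=observe(); print(s)
d={}
for n in("side","top","wrist"):
    f=grab_frame(n); d[n]=f
    cv2.imwrite(f"pics/{n}0.png",f["color"][:,:,::-1])
    print(n,{k:v for k,v in f.items() if k!="color"})
pickle.dump(d,open("f0.pkl","wb"))
E
```

```text
pics
{'clock': 0.0, 'qpos': array([ 1.22982425,  0.52198905, -0.03633593,  1.60000282,  0.02122338,
        1.0210791 , -0.11280342]), 'qd': array([-9.78366759e-04, -4.40278172e-04,  2.30982786e-03, -4.25297938e-05,
       -2.75788269e-05,  1.11024111e-03, -1.09199130e-04]), 'joint_efforts': array([-8.32220885e-04, -9.27088666e+01,  1.97894365e+00, -3.69909525e+01,
        1.77069521e-02,  8.26388161e-03,  5.41987174e-05]), 'position': array([ 0.16704802, -0.60192161,  0.23074304]), 'tool_rot': array([-3.14050400e+00,  9.29385799e-05,  2.70778263e-01]), 'force': array([ 0.54270154, -0.37982822, -0.22880031]), 'moment': array([-0.03191745, -0.03133781,  0.01770678]), 'finger_force': 0.0, 'grip_width': 0.08558591921741943}
side {'intrinsics': array([[421.6493921 ,   0.        , 320.58735203],
       [  0.        , 421.6493921 , 202.85832627],
       [  0.        ,   0.        ,   1.        ]]), 'position': array([0.42355743, 0.89639406, 0.816249  ]), 'orientation': array([-2.23459755,  0.01244635, -3.05986414])}
top {'intrinsics': array([[424.84488839,   0.        , 316.68996782],
       [  0.        , 424.84488839, 197.67601478],
       [  0.        ,   0.        ,   1.        ]]), 'position': array([0.35018457, 0.01506638, 1.13702962]), 'orientation': array([-2.99230016, -0.02201895, -1.58176076])}
wrist {'intrinsics': array([[289.01511103,   0.        , 321.87296601],
       [  0.        , 289.01511103, 199.04574688],
       [  0.        ,   0.        ,   1.        ]]), 'tool_from_camera': array([[-5.42442938e-05, -9.52626067e-01, -3.04144000e-01,
         7.72047833e-02],
       [ 9.99999946e-01, -1.50196729e-04,  2.92088710e-04,
        -7.01719001e-04],
       [-3.23932753e-04, -3.04143968e-01,  9.52626024e-01,
        -1.42643692e-01],
       [ 0.00000000e+00,  0.00000000e+00,  0.00000000e+00,
         1.00000000e+00]])}
```

View pics/top0.png

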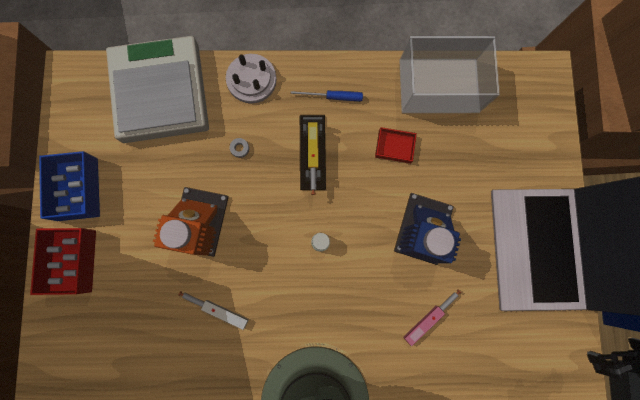

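View pics/side0.png

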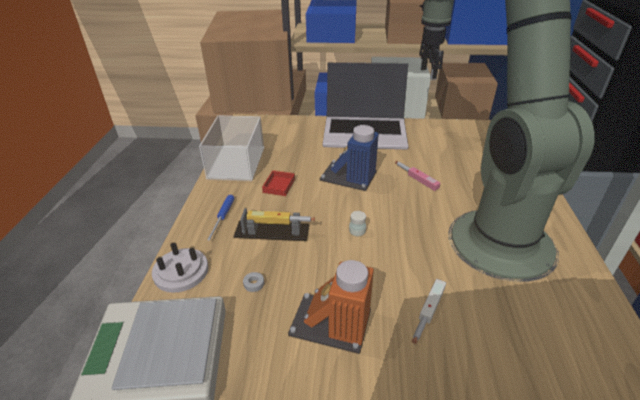

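```bash
python3 - <<'E'
import cv2,numpy as np
t=cv2.imread("pics/top0.png");s=cv2.imread("pics/side0.png")
c=lambda im,x,y,w,h:cv2.resize(im[y:y+h,x:x+w],(400,300),interpolation=cv2.INTER_CUBIC)
m=np.vstack([np.hstack([c(t,260,107,120,90),c(t,370,187,100,75)]),np.hstack([c(s,225,185,120,90),c(s,305,117,100,75)])])
cv2.imwrite("pics/m1.png",m)
E
```

```text
(no output)
```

View pics/m1.png

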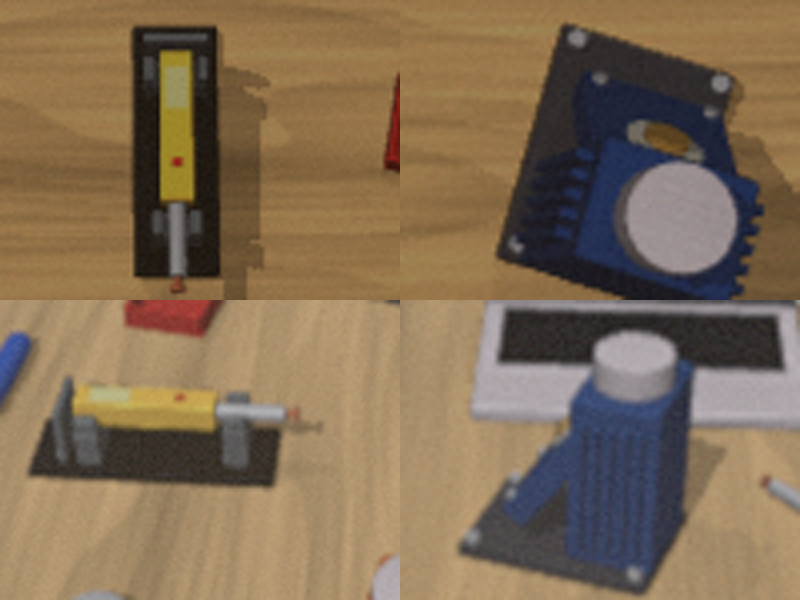

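```bash
cat > h.py <<'E'
import cv2,numpy as np
from scipy.spatial.transform import Rotation as R
def cam(f,state=None):
    if "position" in f: return R.from_euler("xyz",f["orientation"]).as_matrix(),np.array(f["position"])
    T=f["tool_from_camera"];Rt=R.from_euler("xyz",state["tool_rot"]).as_matrix()
    return Rt@T[:3,:3],Rt@T[:3,3]+state["position"]
def ray(f,uv,state=None):
    Rc,p=cam(f,state);K=f["intrinsics"]
    d=Rc@np.linalg.solve(K,[uv[0],uv[1],1.]);return p,d/np.linalg.norm(d)
def onz(f,uv,z,state=None):
    p,d=ray(f,uv,state);return p+d*(z-p[2])/d[2]
def proj(f,P,state=None):
    Rc,p=cam(f,state);q=f["intrinsics"]@(Rc.T@(np.array(P)-p));return q[:2]/q[2]
def tri(r1,r2):
    A=np.array([r1[1],-r2[1]]).T;s=np.linalg.lstsq(A,r2[0]-r1[0],rcond=None)[0]
    a,b=r1[0]+s[0]*r1[1],r2[0]+s[1]*r2[1];return (a+b)/2,np.linalg.norm(a-b)
def blob(img,lo,hi,box=None):
    h=cv2.cvtColor(img,cv2.COLOR_RGB2HSV);m=cv2.inRange(h,lo,hi)
    if box: k=np.zeros_like(m);x,y,w,hh=box;k[y:y+hh,x:x+w]=255;m&=k
    n,l,st,c=cv2.connectedComponentsWithStats(m)
    i=1+np.argmax(st[1:,4]);return (l==i).astype(np.uint8),st[i],c[i]
E
python3 - <<'E'
import pickle,cv2,numpy as np
from h import *
d=pickle.load(open("f0.pkl","rb"));t=d["top"];s=d["side"]
np.set_printoptions(precision=4,suppress=True)
m,st,c=blob(t["color"],(20,120,90),(35,255,255),(290,107,50,90))
r=cv2.minAreaRect(cv2.findContours(m,0,1)[0][0]);print(st,c,r)
b=cv2.boxPoints(r);B=np.array([onz(t,p,.067) for p in b]);print(B,[np.linalg.norm(B[i]-B[i-1]) for i in range(4)],B.mean(0))
# cradle base black corners top crop -> z=.01
for p in [(133,27),(217,27),(218,276),(134,276)]:
    print("cr",onz(t,(260+p[0]*.3,107+p[1]*.3),.010))
print("tip",onz(t,(260+178*.3,107+285*.3),.055))
P,e=tri(ray(t,(260+178*.3,107+287*.3)),ray(s,(225+297*.3,185+(414-300)*.3)));print("tip tri",P,e)
print("jar",onz(t,(321,242),.06),"bolts")
for p in [(577,38),(720,83),(515,245)]:
    print(onz(t,(370+(p[0]-400)/4,187+p[1]/4),.012))
print("stud",onz(t,(436.5,221.7),.115), "cap",onz(t,(370+(682-400)/4,187+218/4),.188))
E
```

```text
[308 122  10  46 368] [312.4755 146.0734] ((312.5, 144.5), (45.0, 9.0), 90.0)
[[ 0.7113  0.0103  0.067 ]
 [ 0.7112 -0.0133  0.067 ]
 [ 0.5908 -0.0119  0.067 ]
 [ 0.5909  0.0112  0.067 ]] [np.float64(0.12037274771238655), np.float64(0.02355520397465359), np.float64(0.12043242474617899), np.float64(0.023175620672034575)] [ 0.6511 -0.0009  0.067 ]
cr [0.7504 0.0322 0.01  ]
cr [ 0.7502 -0.0374  0.01  ]
cr [ 0.5407 -0.0353  0.01  ]
cr [0.5412 0.0325 0.01  ]
tip [ 0.5263 -0.0022  0.055 ]
tip tri [ 0.5251 -0.0022  0.0513] 0.00031650140427419833
jar [ 0.3987 -0.0201  0.06  ] bolts
[ 0.5204 -0.2744  0.012 ]
[ 0.489  -0.3696  0.012 ]
[ 0.3824 -0.227   0.012 ]
stud [ 0.4425 -0.2994  0.115 ] cap [ 0.3914 -0.2836  0.188 ]
```

Candidates shaped like the probe in the top image are yellow at (313,145), grey/white at (215,311) and pink at (432,323). The yellow one is meant: it has a yellow handle, steel barrel and copper tip and lies in the cradle, as the enlarged crop confirms. The blue gearbox is at (430,230) with its brass stud at (436,222).

Call:
move_arm(plan=[[[1,0,-0.4,0,0,0.2585,1],[1,0,-0.4,0,0,0.2585,1],[1,0,-0.4,0,0,0.2585,1],[1,0,-0.4,0,0,0.2585,1],[1,0,-0.4,0,0,0.2585,1],[1,0,-0.4,0,0,0.2585,1],[1,0,-0.4,0,0,0.2585,1],[1,0,-0.4,0,0,0.2585,1],[1,0,-0.4,0,0,0.2585,1],[1,0,-0.4,0,0,0.2585,1]]])

```text
clock: 1.15
position: [0.3651, -0.5724, 0.3114]
tool_rot: [-3.141, 0.0, -0.001]
force: [-0.3, 0.1, -0.1]
grip_width: 0.0857
finger_force: 0.0
```

Call:
move_arm(plan=[[[0.8,-1,0,0,0,0,1],[0.8,-1,0,0,0,0,1],[0.8,-1,0,0,0,0,1],[0.8,-1,0,0,0,0,1],[0.8,-1,0,0,0,0,1],[0.8,-1,0,0,0,0,1],[0.8,-1,0,0,0,0,1],[0.8,-1,0,0,0,0,1],[0.8,-1,0,0,0,0,1],[0.6,-1,0,0,0,0,1]]])

```text
clock: 2.15
position: [0.5211, -0.3715, 0.3109]
tool_rot: [-3.141, 0.0, 0.001]
force: [0.2, 0.2, -0.1]
grip_width: 0.0854
finger_force: 0.0
```

```bash
python3 - <<'E'
from workcell import observe, grab_frame
import cv2,pickle
s=observe(); f=grab_frame("wrist"); pickle.dump((s,f),open("w1.pkl","wb"))
print(s["position"],s["tool_rot"],s["qpos"],s["clock"])
cv2.imwrite("pics/w1.png",f["color"][:,:,::-1])
E
```

```text
[ 0.52110205 -0.37148824  0.31092288] [-3.14117252e+00  3.83596618e-04  5.35081066e-04] [ 0.55566776  0.48061685 -0.04392469  1.4563839   0.02154808  1.20560613
 -1.06125475] 2.15
```

View pics/w1.png

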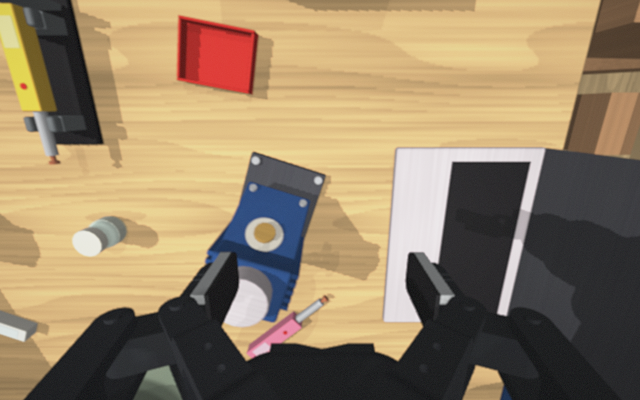

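```bash
python3 - <<'E'
import pickle
from h import *
np.set_printoptions(precision=4,suppress=True)
s,f=pickle.load(open("w1.pkl","rb"));t=pickle.load(open("f0.pkl","rb"))["top"]
im=f["color"];b=(240,212,50,45)
hsv=cv2.cvtColor(im,cv2.COLOR_RGB2HSV);x,y,w,h=b
nb=cv2.bitwise_not(cv2.inRange(hsv,(100,80,0),(130,255,255)));k=np.zeros_like(nb);k[y:y+h,x:x+w]=255
n,l,st,c=cv2.connectedComponentsWithStats(nb&k);i=1+np.argmax(st[1:,4])
ring=(l==i).astype(np.uint8);print("ring",st[i],c[i],cv2.fitEllipse(max(cv2.findContours(ring,0,1)[0],key=len)))
m,sb,cb=blob(im,(12,90,60),(25,255,255),b);print("brass",sb,cb,cv2.fitEllipse(cv2.findContours(m,0,1)[0][0]))
print("ring@.11",onz(f,c[i],.11,s)); 
for z in(.1125,.115,.118):print("brass@",z,onz(f,cb,z,s))
# bolts: bright low-sat blobs
g=cv2.inRange(hsv,(0,0,150),(180,60,255));n,l,st,c=cv2.connectedComponentsWithStats(g[145:215,240:330].copy())
L=[c[j]+[240,145] for j in range(1,n) if 15<st[j,4]<200];print(L)
for p in L[:]: print(onz(f,p,.012,s))
mt,sbt,ct=blob(t["color"],(12,90,50),(25,255,255),(428,214,18,14));print("topbrass",sbt,ct)
print("tri",tri(ray(f,cb,s),ray(t,ct)))
# probe copper tip / handle from here
print(onz(f,(54,160),.055,s))
E
```

```text
ring [ 244  217   40   36 1102] [263.7623 234.196 ] ((263.7773132324219, 234.19947814941406), (34.52549362182617, 38.74666976928711), 95.30195617675781)
brass [254 223  21  20 328] [264.247  232.3994] ((264.23486328125, 232.40631103515625), (19.028532028198242, 20.118438720703125), 74.91544342041016)
ring@.11 [ 0.4405 -0.2956  0.11  ]
brass@ 0.1125 [ 0.4441 -0.2969  0.1125]
brass@ 0.115 [ 0.4453 -0.2975  0.115 ]
brass@ 0.118 [ 0.4466 -0.2981  0.118 ]
[array([255.0364, 160.1273]), array([317.6863, 180.098 ]), array([252.2368, 186.9737]), array([302.2647, 202.7647])]
[ 0.5199 -0.2682  0.012 ]
[ 0.4883 -0.3644  0.012 ]
[ 0.4771 -0.2608  0.012 ]
[ 0.4508 -0.3395  0.012 ]
topbrass [431 218  12   8  66] [436.303  221.2424]
tri (array([ 0.4444, -0.2982,  0.1149]), np.float64(0.0022290543270547898))
[0.5275 0.0008 0.055 ]
```

The stud shows in the wrist view at (264,232), and the ring places the face target at about (0.441,-0.296,0.110). The face normal's yaw is about -18.4°. Next I go to the probe.

Call:
move_arm(plan=[[[0.33,-0.925,0,0,0,0,1],[0.33,-0.925,0,0,0,0,1],[0.33,-0.925,0,0,0,0,1],[0.33,-0.925,0,0,0,0,1],[0.33,-0.925,0,0,0,0,1],[0.33,-0.925,0,0,0,0,1],[0.33,-0.925,0,0,0,0,1],[0.33,-0.925,0,0,0,0,1],[0.33,-0.925,0,0,0,0,1],[0.33,-0.925,0,0,0,0,1]]])

```text
clock: 3.2
position: [0.5864, -0.187, 0.3111]
tool_rot: [-3.141, 0.0, -0.0]
force: [0.6, 0.3, 0.3]
grip_width: 0.0854
finger_force: 0.0
```

Call:
move_arm(plan=[[[0.33,-0.925,0.5,0,0,0,1],[0.33,-0.925,0.5,0,0,0,1],[0.33,-0.925,0.5,0,0,0,1],[0.33,-0.925,0.5,0,0,0,1],[0.33,-0.925,0.5,0,0,0,1],[0.33,-0.925,0.5,0,0,0,1],[0.33,-0.925,0.5,0,0,0,1],[0.33,-0.925,0.5,0,0,0,1],[0.33,-0.925,0.5,0,0,0,1],[0,0,0,0,0,0,1]]])

```text
clock: 4.2
position: [0.6455, -0.018, 0.2196]
tool_rot: [-3.14, 0.002, 0.004]
force: [0.1, -0.5, -0.8]
grip_width: 0.0854
finger_force: 0.0
```

```bash
python3 - <<'E'
from workcell import observe, grab_frame
import cv2,pickle
from h import *
s=observe(); f=grab_frame("wrist"); pickle.dump((s,f),open("w2.pkl","wb"))
print(s["position"],s["tool_rot"],s["clock"])
cv2.imwrite("pics/w2.png",f["color"][:,:,::-1])
m,st,c=blob(f["color"],(20,120,90),(35,255,255))
r=cv2.minAreaRect(max(cv2.findContours(m,0,1)[0],key=len));print(st,r)
B=np.array([onz(f,p,.067,s) for p in cv2.boxPoints(r)]);print(B,B.mean(0))
E
```

```text
[ 0.64552615 -0.01804113  0.21956939] [-3.14021559e+00  2.25653578e-03  3.51031773e-03] 4.2
[ 291  117   28  113 2268] ((304.8364562988281, 172.9689178466797), (112.50446319580078, 26.876455307006836), 88.66777801513672)
[[ 0.71252286  0.0140443   0.067     ]
 [ 0.71320573 -0.01236342  0.067     ]
 [ 0.59319889 -0.01505487  0.067     ]
 [ 0.59232859  0.01477246  0.067     ]] [6.52814018e-01 3.49615912e-04 6.70000000e-02]
```

View pics/w2.png

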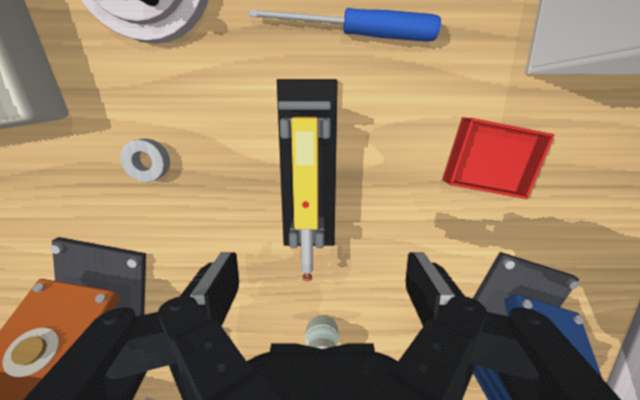

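The wrist view shows the yellow handle at (305,173) in the cradle, with the copper tip at (306,276) pointing toward the robot. The handle centre is about (0.653,0.000), which agrees with the top view. I descend and grip.

Call:
move_arm(plan=[[[0.075,-0.175,0.9,0,0,0,1],[0.075,-0.175,0.9,0,0,0,1],[0.075,-0.175,0.9,0,0,0,1],[0.075,-0.175,0.9,0,0,0,1],[0.075,-0.175,0.9,0,0,0,1],[0,0,0.9,0,0,0,1],[0,0,0.9,0,0,0,1],[0,0,0.9,0,0,0,1],[0,0,0.9,0,0,0,1],[0,0,0.9,0,0,0,1]]])

```text
clock: 5.25
position: [0.6533, -0.0049, 0.0409]
tool_rot: [3.141, -0.0, -0.001]
force: [1.0, 0.1, 0.6]
grip_width: 0.0855
finger_force: 0.0
```

Call:
move_arm(plan=[[[0,0,0.1,0,0,0,1],[0,0,0,0,0,0,-1],[0,0,0,0,0,0,-1],[0,0,0,0,0,0,-1],[0,0,0,0,0,0,-1],[0,0,0,0,0,0,-1],[0,0,0,0,0,0,-1],[0,0,0,0,0,0,-1],[0,0,0,0,0,0,-1],[0,0,0,0,0,0,-1]]], grip_force=60)

```text
clock: 6.25
position: [0.6538, -0.0026, 0.0403]
tool_rot: [-3.141, -0.001, 0.001]
force: [-1.8, 4.6, 8.7]
grip_width: 0.0253
finger_force: 59.4
```

Call:
move_arm(plan=[[[0,0,-0.3,0,0,0,-1],[0,0,-0.5,0,0,0,-1],[0,0,-0.9,0,0,0,-1],[0,0,-1,0,0,0,-1],[0,0,-1,0,0,0,-1],[0,0,-1,0,0,0,-1],[0,0,-1,0,0,0,-1],[0,0,-1,0,0,0,-1],[0,0,-1,0,0,0,-1],[0,0,-0.5,0,0,0,-1]]])

```text
clock: 7.25
position: [0.6538, -0.0041, 0.2059]
tool_rot: [3.141, -0.002, -0.001]
force: [0.0, 0.5, -1.6]
grip_width: 0.0252
finger_force: 59.6
```

```bash
python3 - <<'E'
from workcell import observe, grab_frame
import cv2,pickle
from h import *
s=observe(); f=grab_frame("wrist"); pickle.dump((s,f),open("w3.pkl","wb"))
print(s["position"],s["tool_rot"],s["force"],s["clock"],s["grip_width"])
cv2.imwrite("pics/w3.png",f["color"][:,:,::-1])
E
```

```text
[ 0.65375343 -0.0041169   0.20585315] [ 3.14128902e+00 -2.49819293e-03 -5.07192474e-04] [ 1.02498068e-03  5.46986455e-01 -1.59979406e+00] 7.25 0.025173360772391122
```

View pics/w3.png

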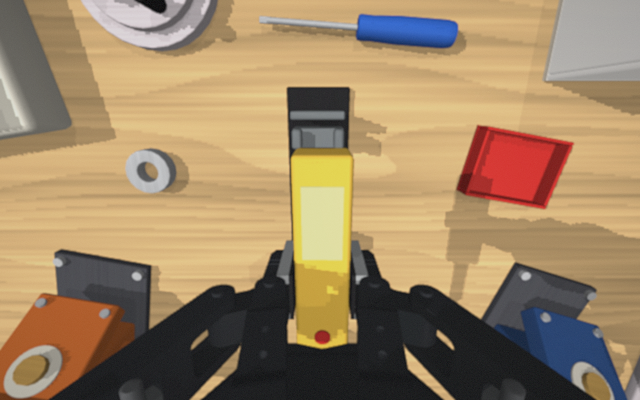

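```bash
cat > tip.py <<'E'
from workcell import observe, grab_frame
from h import *
import pickle,sys
np.set_printoptions(precision=4,suppress=True)
def meas(tag,axz=-.0147,L=.130):
    s=observe();Rt=R.from_euler("xyz",s["tool_rot"]).as_matrix()
    P=s["position"]+Rt@[-L,0,axz];print("pos",s["position"],"rot",s["tool_rot"],"F",s["force"],"pred tip",P)
    rays=[];F={}
    for n in("top","side"):
        f=grab_frame(n);F[n]=f;q=proj(f,P);x,y=int(q[0])-12,int(q[1])-12
        cv2.imwrite(f"pics/{tag}_{n}.png",cv2.resize(f["color"][y-25:y+50,x-38:x+62,::-1],(400,300),interpolation=cv2.INTER_CUBIC))
        try:
            h=cv2.cvtColor(f["color"],cv2.COLOR_RGB2HSV)[y:y+24,x:x+24]
            m=cv2.inRange(h,(2,90,60),(12,255,255));v,u=np.nonzero(m);c=(u.mean()+x,v.mean()+y)
            print(n,"pred",q,"copper",c,len(u));rays.append(ray(f,c))
        except Exception as e: print(n,q,e)
    if len(rays)==2: print("tri",tri(*rays))
    pickle.dump((s,F),open(tag+".pkl","wb"))
    cv2.imwrite(f"pics/{tag}.png",np.hstack([cv2.imread(f"pics/{tag}_{n}.png") for n in("top","side")]))
if __name__=="__main__": meas(sys.argv[1])
E
python3 tip.py t1
```

```text
pos [ 0.6541 -0.004   0.2065] rot [ 3.1414 -0.0034 -0.0005] F [ 1.1828 -0.8454 -0.2402] pred tip [ 0.524  -0.004   0.2208]
top pred [315.2929 181.3623] copper (np.float64(nan), np.float64(nan)) 0
side pred [313.0898 168.2482] copper (np.float64(311.46153846153845), np.float64(168.76923076923077)) 13
 ** On entry to DLASCL parameter number  4 had an illegal value
 ** On entry to DLASCL parameter number  4 had an illegal value
 ** On entry to DLASCL parameter number  4 had an illegal value
 ** On entry to DLASCL parameter number  4 had an illegal value
 ** On entry to DLASCL parameter number  5 had an illegal value
 ** On entry to DLASCL parameter number  4 had an illegal valuetip.py:14: RuntimeWarning: Mean of empty slice.
  m=cv2.inRange(h,(2,90,60),(12,255,255));v,u=np.nonzero(m);c=(u.mean()+x,v.mean()+y)
  ret = ret.dtype.type(ret / rcount)
Traceback (most recent call last):
  File "tip.py", line 20, in <module>
    if __name__=="__main__": meas(sys.argv[1])
                             ~~~~^^^^^^^^^^^^^
  File "tip.py", line 17, in meas
    if len(rays)==2: print("tri",tri(*rays))
                                 ~~~^^^^^^^
  File "h.py", line 15, in tri
    A=np.array([r1[1],-r2[1]]).T;s=np.linalg.lstsq(A,r2[0]-r1[0],rcond=None)[0]
                                   ~~~~~~~~~~~~~~~^^^^^^^^^^^^^^^^^^^^^^^^^^
numpy.linalg.LinAlgError: SVD did not converge in Linear Least Squares
```

The wrist view shows the probe held level between the pads, with the handle's rear at (322,150); the tip is hidden behind the hand. In the side view the copper tip at (311,169) agrees with the predicted (313,168).

```bash
cat > go.py <<'E'
from workcell import observe
from h import *
np.set_printoptions(precision=4,suppress=True)
T=np.array([.4395,-.2985,.110]);PSI=np.radians(-18.4);EL=np.radians(35)
n=np.array([np.cos(EL)*np.cos(PSI),np.cos(EL)*np.sin(PSI),np.sin(EL)])
y=np.array([np.sin(PSI),-np.cos(PSI),0]);RG=np.array([n,y,np.cross(n,y)]).T
def tcp(d,axz=-.0147): return T+d*n-RG@[-.130,0,axz]   # tip d m off the face plane
def rest(goalp,goalR):
    s=observe();Rt=R.from_euler("xyz",s["tool_rot"]).as_matrix()
    print("pos",s["position"],"F",s["force"],"t",s["clock"]);
    print("shift(rows)",Rt.T@(goalp-s["position"])/.02,"turn(rows)",np.degrees(R.from_matrix(Rt.T@goalR).as_rotvec())/6)
E
python3 - <<'E'
from go import *
s=observe();p0=s["position"];R0=R.from_euler("xyz",s["tool_rot"])
g=tcp(.1);print(g,p0); Rt=R0;N=20
for i in range(N):
    print(i,(Rt.inv().apply(g-p0)/N/.02).round(3))
    r=[0,0,.307] if i<10 else [0,.583,0]
    Rt=Rt*R.from_rotvec(np.radians(6)*np.array(r))
E
```

```text
[ 0.6263 -0.3606  0.2299] [ 0.6533 -0.0039  0.2036]
0 [-0.067  0.892 -0.066]
1 [-0.039  0.894 -0.066]
2 [-0.01   0.894 -0.066]
3 [ 0.019  0.894 -0.066]
4 [ 0.048  0.893 -0.066]
5 [ 0.076  0.891 -0.066]
6 [ 0.105  0.888 -0.066]
7 [ 0.133  0.884 -0.066]
8 [ 0.162  0.88  -0.066]
9 [ 0.19   0.874 -0.066]
10 [ 0.218  0.868 -0.066]
11 [ 0.222  0.868 -0.052]
12 [ 0.224  0.868 -0.038]
13 [ 0.226  0.868 -0.025]
14 [ 0.227  0.868 -0.011]
15 [0.228 0.868 0.003]
16 [0.227 0.868 0.017]
17 [0.226 0.868 0.031]
18 [0.223 0.868 0.044]
19 [0.22  0.868 0.058]
```

Call:
move_arm(plan=[[[-0.07,0.89,-0.07,0,0,0.307,-1],[-0.04,0.89,-0.07,0,0,0.307,-1],[-0.01,0.89,-0.07,0,0,0.307,-1],[0.02,0.89,-0.07,0,0,0.307,-1],[0.05,0.89,-0.07,0,0,0.307,-1],[0.08,0.89,-0.07,0,0,0.307,-1],[0.1,0.89,-0.07,0,0,0.307,-1],[0.13,0.88,-0.07,0,0,0.307,-1],[0.16,0.88,-0.07,0,0,0.307,-1],[0.19,0.87,-0.07,0,0,0.307,-1]]])

```text
clock: 8.4
position: [0.6395, -0.183, 0.2174]
tool_rot: [-3.142, -0.0, -0.324]
force: [0.1, 0.0, -0.5]
grip_width: 0.0252
finger_force: 59.6
```

Call:
move_arm(plan=[[[0.22,0.87,-0.07,0,0.583,0,-1],[0.22,0.87,-0.05,0,0.583,0,-1],[0.22,0.87,-0.04,0,0.583,0,-1],[0.23,0.87,-0.02,0,0.583,0,-1],[0.23,0.87,-0.01,0,0.583,0,-1],[0.23,0.87,0,0,0.583,0,-1],[0.23,0.87,0.02,0,0.583,0,-1],[0.23,0.87,0.03,0,0.583,0,-1],[0.22,0.87,0.04,0,0.583,0,-1],[0.22,0.87,0.06,0,0.583,0,-1]]])

```text
clock: 9.4
position: [0.6259, -0.3618, 0.2309]
tool_rot: [3.141, -0.613, -0.322]
force: [1.4, 0.5, -1.8]
grip_width: 0.025
finger_force: 59.7
```

```bash
python3 - <<'E'
from go import *
rest(tcp(.040),RG)
print(observe()["qpos"])
E
python3 - <<'E'
from workcell import grab_frame,observe
import cv2,pickle
s=observe();f=grab_frame("wrist");g=grab_frame("side");pickle.dump((s,f,g),open("w4.pkl","wb"))
import numpy as np
cv2.imwrite("pics/w4.png",cv2.resize(np.vstack([f["color"],g["color"][80:280]])[:,:,::-1],(640,600)))
E
```

```text
pos [ 0.6259 -0.3618  0.2309] F [ 1.4292  0.5403 -1.7914] t 9.4
shift(rows) [-3.0305 -0.0583  0.0333] turn(rows) [ 0.0127 -0.0215 -0.0097]
[ 0.6234  0.4669 -0.1866  1.8785 -0.0392  0.1964 -1.3748]
```

View pics/w4.png

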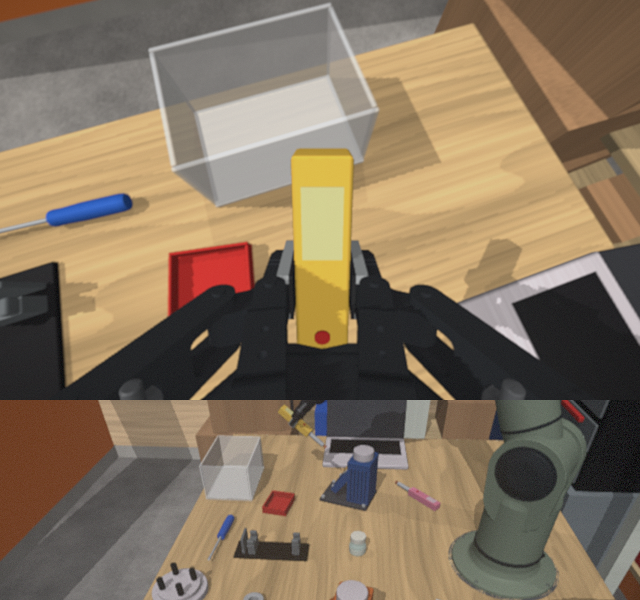

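The wrist and side views show the probe angled at the blue gearbox from 100 mm off. Joint 6 is close to its limit, though, so I fit a kinematic model to check reach. A roll about the probe's own axis is free to choose.

```bash
cat > ik.py <<'E'
import pickle,itertools,os
from go import *
from scipy.optimize import least_squares
lo=np.array([-2.91,-.3,-1.5,.17,-1.26,.16,-2.52]);hi=np.array([2.91,2.13,1.42,2.43,4.41,1.93,2.52])
def fk(q,sg,p):
    H,L1,L2,d,o1,o3=p[:6];s=np.array([sg[0],1,sg[1],1,sg[2],1,sg[3]])*q
    e=lambda a,t:R.from_euler(a,t)
    A=e("z",s[0]+o1)*e("y",s[1]);P=np.array([0,0,H])+A.apply([0,0,L1]);A=A*e("z",s[2]+o3)*e("y",s[3]);P=P+A.apply([0,0,L2])
    A=A*e("z",s[4]+p[7])*e("y",s[5])*e("z",s[6]+p[6]);return P+A.apply([0,0,d]),A
def err(q,P,A,sg,p,w=.3):
    a,b=fk(q,sg,p);return np.r_[a-P,w*(b.inv()*A).as_rotvec()]
if not os.path.exists("kin.pkl"):
    D=[]
    for k in("w1","w2","w3","w4"):
        s=pickle.load(open(k+".pkl","rb"))[0];D.append((s["qpos"],s["position"],R.from_euler("xyz",s["tool_rot"])))
    D.append((np.array([1.22982,.52199,-.03634,1.6,.02122,1.02108,-.1128]),np.array([.16705,-.60192,.23074]),R.from_euler("xyz",[-3.1405,.0001,.27078])))
    best=None
    for sg in itertools.product((1,-1),repeat=4):
      for o7 in(0,np.pi/2,np.pi,-np.pi/2):
        r=least_squares(lambda p:np.concatenate([err(q,P,A,sg,p) for q,P,A in D]),[.33,.53,.42,.33,0,0,o7,0])
        if best is None or r.cost<best[0]: best=(r.cost,sg,r.x,np.abs(r.fun).max())
    print(best);pickle.dump(best[1:3],open("kin.pkl","wb"))
sg,p=pickle.load(open("kin.pkl","rb"))
def solve(P,A,q0):
    r=least_squares(lambda q:np.r_[err(q,P,A,sg,p),.002*(q-q0)],np.clip(q0,lo+.01,hi-.01),bounds=(lo,hi));return r.x,np.linalg.norm(err(r.x,P,A,sg,p))
def goal(d,phi,axz=-.0147):
    RR=RG@R.from_euler("x",phi,degrees=True).as_matrix();return T+d*n-RR@[-.130,0,axz],RR
E
python3 - <<'E'
from ik import *
q0=observe()["qpos"]
for phi in(0,10,15,20,25,-20,-30):
    q=q0
    for f in np.linspace(0,1,8): q,e=solve(*(lambda g:(g[0],R.from_matrix(g[1])))(goal(.1,phi*f)),q)
    qa=q
    for d in np.linspace(.1,.003,10): q,e=solve(*(lambda g:(g[0],R.from_matrix(g[1])))(goal(d,phi)),q)
    print(phi,qa.round(2),q.round(2),round(e,5))
E
```

```text
(np.float64(7.630925983324637e-05), (-1, -1, -1, -1), array([ 0.3116,  0.528 ,  0.4237,  0.3199, -0.1369,  0.0654,  1.5101,
       -0.0347]), np.float64(0.008927511895816852))
0 [ 0.69  0.48 -0.25  1.86 -0.06  0.22 -1.34] [ 0.55  0.45 -0.    2.07 -1.26  0.16 -0.14] 0.00683
10 [ 0.99  0.57 -0.57  1.82 -0.14  0.32 -1.14] [ 1.05  0.55 -0.54  2.04 -0.68  0.16 -0.55] 0.00016
15 [ 1.09  0.63 -0.68  1.79 -0.17  0.38 -1.06] [ 1.24  0.66 -0.77  2.01 -0.17  0.2  -0.97] 0.0
20 [ 1.16  0.69 -0.76  1.76 -0.19  0.44 -1.  ] [ 1.31  0.72 -0.83  1.98 -0.19  0.28 -0.9 ] 0.0
25 [ 1.21  0.75 -0.82  1.72 -0.21  0.51 -0.94] [ 1.36  0.79 -0.88  1.94 -0.2   0.36 -0.84] 0.0
-20 [-0.13  0.53  0.6   1.9   0.27  0.16 -1.95] [-0.03  0.48  0.46  2.05  0.86  0.16 -2.52] 0.02698
-30 [-0.41  0.67  0.91  1.88  0.26  0.2  -2.1 ] [-0.43  0.65  0.87  2.04  0.66  0.16 -2.52] 0.0238
```

Call:
move_arm(plan=[[[0,-0.04,0,0.417,0,0,-1],[0,-0.04,0,0.417,0,0,-1],[0,-0.04,0,0.417,0,0,-1],[0,-0.04,0,0.417,0,0,-1],[0,-0.04,0,0.417,0,0,-1],[0,-0.04,0,0.417,0,0,-1],[0,-0.04,0,0.417,0,0,-1],[0,-0.04,0,0.417,0,0,-1],[0,-0.04,0,0.417,0,0,-1],[0,0,0,0.417,0,0,-1]]])

```text
clock: 10.5
position: [0.6277, -0.3539, 0.2316]
tool_rot: [-2.703, -0.61, -0.322]
force: [-0.0, 0.9, -1.7]
grip_width: 0.0251
finger_force: 59.7
```

```bash
python3 - <<'E'
from ik import *
s=observe();q0=s["qpos"];print(q0,s["position"],s["tool_rot"],s["force"])
rest(*goal(.04,25))
a,b=fk(q0,sg,p);print("fk err",a-s["position"],(b.inv()*R.from_euler("xyz",s["tool_rot"])).as_rotvec())
q=q0
for d in np.linspace(.1,.003,10): q,e=solve(*(lambda g:(g[0],R.from_matrix(g[1])))(goal(d,25)),q)
print(q,e)
E
```

```text
[ 1.2486  0.72   -0.839   1.7018 -0.21    0.4963 -0.9236] [ 0.6277 -0.3539  0.2316] [-2.7028 -0.6098 -0.3222] [-0.0399  0.8777 -1.6717]
pos [ 0.6277 -0.3539  0.2316] F [-0.0399  0.8777 -1.6717] t 10.5
shift(rows) [-3.0148  0.0406  0.01  ] turn(rows) [-0.0183  0.0062 -0.0117]
fk err [ 0.0035 -0.0257  0.0328] [ 0.0467 -0.0568  0.0286]
[ 1.3594  0.7872 -0.879   1.937  -0.2037  0.3587 -0.8384] 9.986270431709973e-07
```

Call:
move_arm(plan=[[[-0.4,0.01,0,0,0,0,-1],[-0.4,0.01,0,0,0,0,-1],[-0.4,0.01,0,0,0,0,-1],[-0.4,0.01,0,0,0,0,-1],[-0.4,0,0,0,0,0,-1],[-0.4,0,0,0,0,0,-1],[-0.4,0,0,0,0,0,-1],[-0.2,0,0,0,0,0,-1],[0,0,0,0,0,0,-1],[0,0,0,0,0,0,-1]]])

```text
clock: 11.5
position: [0.5813, -0.3388, 0.197]
tool_rot: [-2.705, -0.611, -0.322]
force: [-0.0, -0.6, -1.6]
grip_width: 0.025
finger_force: 59.7
```

```bash
python3 - <<'E'
from ik import *
import tip
rest(*goal(.04,25))
try: tip.meas("t2")
except Exception as e: print(e)
E
```

```text
pos [ 0.5813 -0.3388  0.197 ] F [-0.0198 -0.563  -1.6493] t 11.5
shift(rows) [-0.0285  0.0155  0.0004] turn(rows) [-0.0011 -0.0016 -0.0029]
pos [ 0.5813 -0.3388  0.197 ] rot [-2.7049 -0.6109 -0.3216] F [-0.0198 -0.563  -1.6493] pred tip [ 0.4711 -0.3087  0.1334]
top pred [442.0047 209.0581] copper (np.float64(442.94736842105266), np.float64(208.94736842105263)) 19
side pred [338.9173 139.7228] copper (np.float64(337.5), np.float64(139.0)) 2
tri (array([ 0.4735, -0.3108,  0.1343]), np.float64(0.0046044646839926585))
```

View pics/t2_side.png

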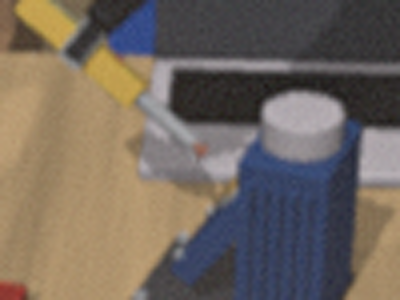

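The side crop shows the copper tip at about (338,139) full-image, just off the sloping face and in line with the stud. Since the top view also sees the tip, I check the alignment there.

```bash
python3 - <<'E'
from ik import *
s,F=pickle.load(open("t2.pkl","rb"));t=F["top"];Rt=R.from_euler("xyz",s["tool_rot"]).as_matrix()
tip=s["position"]+Rt@[-.13,0,-.0147];nx=Rt[:,0]
print("copper mid pred",proj(t,tip+.003*nx))
m,sb,c=blob(t["color"],(12,90,50),(25,255,255),(426,212,22,18));print("brass",sb,c)
for L in(.004,.008,.014): print(L,proj(t,T+L*n), "sens lateral 1mm y", proj(t,T+L*n+.001*Rt@[0,1,0])-proj(t,T+L*n))
y=np.array([np.sin(PSI),-np.cos(PSI),0]);z=np.cross(n,y);print("y",y,proj(t,T+.008*n+.001*y)-proj(t,T+.008*n),"z",proj(t,T+.008*n+.001*z)-proj(t,T+.008*n))
E
python3 - <<'E'
import cv2,pickle
t=pickle.load(open("t2.pkl","rb"))[1]["top"]["color"]
cv2.imwrite("pics/t2t.png",cv2.resize(t[190:240,405:475,::-1],(700,500),interpolation=cv2.INTER_CUBIC))
E
```

```text
copper mid pred [442.4992 208.    ]
brass [431 218  12   8  66] [436.303  221.2424]
0.004 [436.2056 221.7515] sens lateral 1mm y [0.3404 0.0328]
0.008 [436.8442 220.3843] sens lateral 1mm y [0.3408 0.0333]
0.014 [437.8062 218.3245] sens lateral 1mm y [0.3413 0.0341]
y [-0.3156 -0.9489  0.    ] [0.3947 0.126 ] z [-0.0395 -0.1914]
```

View pics/t2t.png

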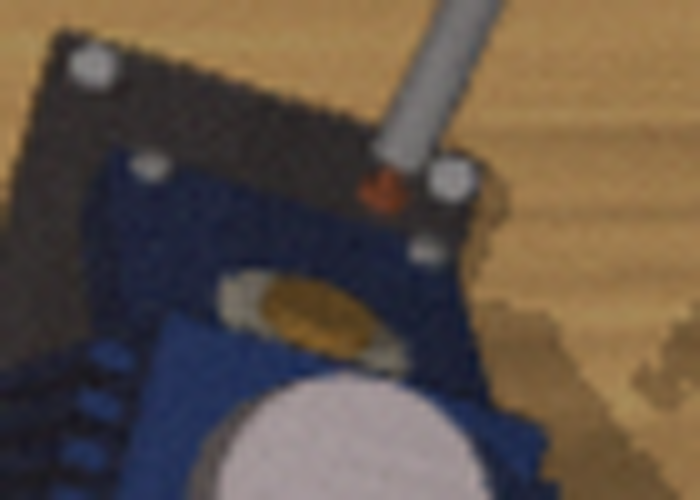

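```bash
python3 - <<'E'
from ik import *
s,F=pickle.load(open("t2.pkl","rb"));f=F["side"]
y=np.array([np.sin(PSI),-np.cos(PSI),0]);z=np.cross(n,y);o=np.array([288,102])
c=lambda P:(proj(f,P)-o)*4+2
print("T",c(T),"T+8n",c(T+.008*n),"tip",c(T+.04*n))
for L in(.006,): print("stud rim",[c(T+L*n+.014*(np.cos(a)*y+np.sin(a)*z)).round(0) for a in np.arange(0,6.28,.785)])
h=cv2.cvtColor(f["color"],cv2.COLOR_RGB2HSV)[142:160,334:352];m=cv2.inRange(h,(10,80,50),(28,255,255))
for r in m//255: print(*r,sep="")
im=f["color"][138:160,330:352];cv2.imwrite("pics/s.png",cv2.resize(im[:,:,::-1],(660,660//1)[:2],interpolation=cv2.INTER_NEAREST)[:600])
E
```

```text
T [243.4073 185.5102] T+8n [235.9921 179.0765] tip [206.2496 153.2707]
stud rim [array([244., 173.]), array([235., 182.]), array([228., 191.]), array([227., 194.]), array([232., 189.]), array([240., 179.]), array([248., 170.]), array([249., 168.])]
000000000000000000
000000000000000000
000000000000000000
000000000000000000
000000000000000000
000000000000100000
101111111111100000
111111111111000000
111111111110000000
111111111000000000
111111110000000000
111110000000000000
111110000000000000
111110000000000000
111110000000000000
111110000000000000
111100000000000000
011000000000000000
```

View pics/s.png

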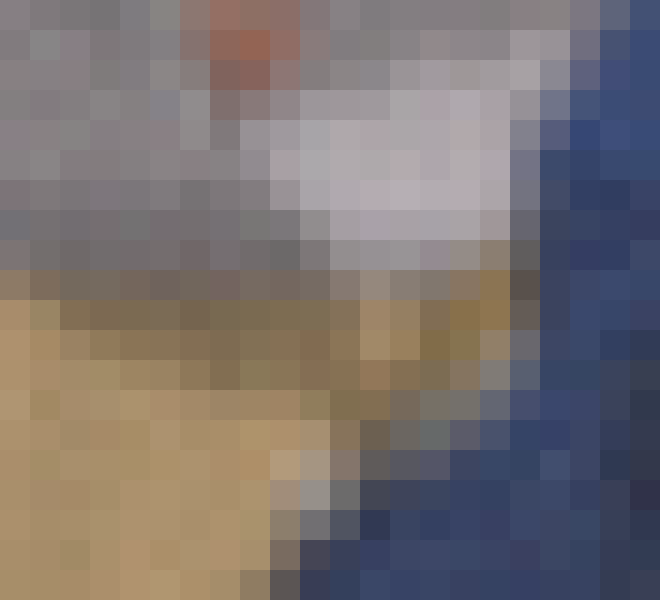

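The top crop shows the copper at (443,209) and the brass centre at (436,221); the axis passes about 2 mm to the -y side of the stud, so I shift to correct that. In the side crop, the brass rim at (345,150) matches the predicted height. I apply the shift and approach.

Call:
move_arm(plan=[[[-0.2,-0.04,0.02,0,0,0,-1],[-0.2,-0.04,0.02,0,0,0,-1],[-0.2,0,0,0,0,0,-1],[-0.2,0,0,0,0,0,-1],[-0.2,0,0,0,0,0,-1],[-0.15,0,0,0,0,0,-1],[-0.1,0,0,0,0,0,-1],[0,0,0,0,0,0,-1],[0,0,0,0,0,0,-1],[0,0,0,0,0,0,-1]]])

```text
clock: 12.6
position: [0.5624, -0.3306, 0.1826]
tool_rot: [-2.705, -0.611, -0.321]
force: [-0.9, -0.2, -0.9]
grip_width: 0.0248
finger_force: 59.7
```

```bash
cat > st.py <<'E'
from ik import *
s=observe();Rt=R.from_euler("xyz",s["tool_rot"]).as_matrix();tip=s["position"]+Rt@[-.13,0,-.0147]-T
print("t",s["clock"],"tip in face frame mm (n,y,z)",RG.T@tip*1e3,"F",s["force"],"F tool",Rt.T@s["force"],"q",s["qpos"])
rest(*goal(.004,25))
E
python3 st.py
```

```text
t 12.6 tip in face frame mm (n,y,z) [15.4603 -2.178  -0.105 ] F [-0.8722 -0.1915 -0.9206] F tool [-1.1563  0.5472  0.0915] q [ 1.3731  0.7422 -0.9079  1.8944 -0.2161  0.3563 -0.8343]
pos [ 0.5624 -0.3306  0.1826] F [-0.8722 -0.1915 -0.9206] t 12.6
shift(rows) [-0.5729  0.0996 -0.0417] turn(rows) [-0.0014  0.0006 -0.0022]
```

```bash
python3 - <<'E'
from ik import *
from workcell import grab_frame
t=grab_frame("top");h=cv2.cvtColor(t["color"],cv2.COLOR_RGB2HSV)[208:228,424:450]
a=cv2.inRange(h,(0,90,60),(11,255,255));b=cv2.inRange(h,(12,90,50),(25,255,255))
for r in range(20): print(208+r,"".join("C" if x else "b" if y else "." for x,y in zip(a[r],b[r])))
print(proj(t,T+.0185*n-.0022*RG[:,1]))
E
```

```text
208 ..........................
209 ..........................
210 ..........................
211 ..........................
212 ..........................
213 ..........................
214 ..........................
215 ..............CC..........
216 ............CCCC..........
217 ............CCCC..........
218 ........bbbbCCCCC.........
219 .......bbbbbbbCC..........
220 .......bbbbbbbbbb.........
221 .......bbbbbbbbbbb........
222 ........bbbbbbbbbbb.......
223 .........bbbbbbbbbb.......
224 ...........bbbbbbb........
225 ..............bbb.........
226 ..........................
227 ..........................
[437.6588 216.4944]
```

Call:
move_arm(plan=[[[-0.05,0,0,0,0,0,-1],[-0.05,0,0,0,0,0,-1],[-0.05,0,0,0,0,0,-1],[0,0,0,0,0,0,-1],[0,0,0,0,0,0,-1],[0,0,0,0,0,0,-1],[0,0,0,0,0,0,-1],[0,0,0,0,0,0,-1],[0,0,0,0,0,0,-1],[0,0,0,0,0,0,-1]]])

```text
clock: 13.65
position: [0.5599, -0.3298, 0.1807]
tool_rot: [-2.705, -0.611, -0.321]
force: [-0.1, 0.2, -1.2]
grip_width: 0.0249
finger_force: 59.7
```

```bash
python3 st.py
```

```text
t 13.65 tip in face frame mm (n,y,z) [12.2829 -2.1601 -0.1088] F [-0.1128  0.241  -1.2246] F tool [-0.8521  0.205   0.8957] q [ 1.3776  0.7437 -0.9101  1.9009 -0.2158  0.3516 -0.8313]
pos [ 0.5599 -0.3298  0.1807] F [-0.1128  0.241  -1.2246] t 13.65
shift(rows) [-0.414   0.098  -0.0419] turn(rows) [-0.0015  0.0019 -0.0036]
```

Call:
move_arm(plan=[[[-0.05,0,0,0,0,0,-1],[-0.05,0,0,0,0,0,-1],[-0.05,0,0,0,0,0,-1],[0,0,0,0,0,0,-1],[0,0,0,0,0,0,-1],[0,0,0,0,0,0,-1],[0,0,0,0,0,0,-1],[0,0,0,0,0,0,-1],[0,0,0,0,0,0,-1],[0,0,0,0,0,0,-1]]])

```text
clock: 14.65
position: [0.5576, -0.329, 0.179]
tool_rot: [-2.705, -0.611, -0.321]
force: [0.8, -0.3, -0.6]
grip_width: 0.0252
finger_force: 59.7
```

```bash
python3 st.py
```

```text
t 14.65 tip in face frame mm (n,y,z) [ 9.3149 -2.1375 -0.0899] F [ 0.7708 -0.2721 -0.5634] F tool [0.3465 0.4067 0.8367] q [ 1.3821  0.7452 -0.9123  1.9071 -0.2154  0.3469 -0.8282]
pos [ 0.5576 -0.329   0.179 ] F [ 0.7708 -0.2721 -0.5634] t 14.65
shift(rows) [-0.2656  0.0969 -0.042 ] turn(rows) [-0.0013  0.0014 -0.003 ]
```

Call:
move_arm(plan=[[[-0.05,0,0,0,0,0,-1],[-0.05,0,0,0,0,0,-1],[0,0,0,0,0,0,-1],[0,0,0,0,0,0,-1],[0,0,0,0,0,0,-1],[0,0,0,0,0,0,-1],[0,0,0,0,0,0,-1],[0,0,0,0,0,0,-1],[0,0,0,0,0,0,-1],[0,0,0,0,0,0,-1]]])

```text
clock: 15.65
position: [0.5561, -0.3285, 0.1779]
tool_rot: [-2.705, -0.611, -0.321]
force: [5.5, -2.5, 2.5]
grip_width: 0.0249
finger_force: 59.6
```

```bash
python3 st.py
```

```text
t 15.65 tip in face frame mm (n,y,z) [ 7.3473 -2.1422 -0.099 ] F [ 5.5262 -2.4705  2.4855] F tool [6.3602 1.1418 1.0316] q [ 1.385   0.7461 -0.9138  1.9113 -0.2152  0.3438 -0.8262]
pos [ 0.5561 -0.3285  0.1779] F [ 5.5262 -2.4705  2.4855] t 15.65
shift(rows) [-0.1673  0.0976 -0.0415] turn(rows) [-0.001   0.0011 -0.0024]
```

Contact: about 7 N along the axis, which is roughly 2.4 mm of the 5 mm travel. I hold here.

Call:
move_arm(plan=[[[0,0,0,0,0,0,-1],[0,0,0,0,0,0,-1],[0,0,0,0,0,0,-1],[0,0,0,0,0,0,-1],[0,0,0,0,0,0,-1],[0,0,0,0,0,0,-1],[0,0,0,0,0,0,-1],[0,0,0,0,0,0,-1],[0,0,0,0,0,0,-1],[0,0,0,0,0,0,-1]]])

```text
clock: 16.65
position: [0.5561, -0.3285, 0.1779]
tool_rot: [-2.705, -0.611, -0.321]
force: [5.0, -1.9, 1.9]
grip_width: 0.0249
finger_force: 59.6
```

Call:
move_arm(plan=[[[0,0,0,0,0,0,-1],[0,0,0,0,0,0,-1],[0,0,0,0,0,0,-1],[0,0,0,0,0,0,-1],[0.2,0,0,0,0,0,-1],[0.5,0,0,0,0,0,-1],[0.8,0,0,0,0,0,-1],[1,0,0,0,0,0,-1],[1,0,0,0,0,0,-1],[1,0,0,0,0,0,-1]]])

```text
clock: 17.65
position: [0.6267, -0.3517, 0.23]
tool_rot: [-2.705, -0.61, -0.321]
force: [0.0, 0.3, -1.7]
grip_width: 0.0254
finger_force: 59.6
```

```bash
python3 - <<'E'
from ik import *
s=observe();p0=s["position"];Rt=R.from_euler("xyz",s["tool_rot"]);print(p0,s["force"],s["clock"])
g=np.array([.6538,-.0026,.12]);RGo=R.from_euler("xyz",[np.pi,0,0])
rv=[[-.417,0,0]]*10+[[0,-.583,0]]*10+[[0,0,-.307]]*10
w=p0.copy()
# undo roll over rows 0-9, pitch 10-19, yaw 20-29, straight line
N=25
for i in range(30):
    k=(Rt.inv().apply(g-p0)/N/.02).round(2) if 0<=i<N else np.zeros(3)
    print(i,k,rv[i]);Rt=Rt*R.from_rotvec(np.radians(6)*np.array(rv[i]))
print(np.degrees((Rt.inv()*RGo).as_rotvec()))
E
```

```text
[ 0.6267 -0.3517  0.23  ] [ 0.0277  0.2688 -1.6506] 17.65
0 [-0.26 -0.58  0.36] [-0.417, 0, 0]
1 [-0.26 -0.6   0.34] [-0.417, 0, 0]
2 [-0.26 -0.61  0.31] [-0.417, 0, 0]
3 [-0.26 -0.62  0.28] [-0.417, 0, 0]
4 [-0.26 -0.63  0.26] [-0.417, 0, 0]
5 [-0.26 -0.65  0.23] [-0.417, 0, 0]
6 [-0.26 -0.65  0.2 ] [-0.417, 0, 0]
7 [-0.26 -0.66  0.17] [-0.417, 0, 0]
8 [-0.26 -0.67  0.14] [-0.417, 0, 0]
9 [-0.26 -0.68  0.11] [-0.417, 0, 0]
10 [-0.26 -0.68  0.08] [0, -0.583, 0]
11 [-0.26 -0.68  0.1 ] [0, -0.583, 0]
12 [-0.25 -0.68  0.12] [0, -0.583, 0]
13 [-0.24 -0.68  0.13] [0, -0.583, 0]
14 [-0.24 -0.68  0.15] [0, -0.583, 0]
15 [-0.23 -0.68  0.16] [0, -0.583, 0]
16 [-0.22 -0.68  0.17] [0, -0.583, 0]
17 [-0.21 -0.68  0.19] [0, -0.583, 0]
18 [-0.19 -0.68  0.2 ] [0, -0.583, 0]
19 [-0.18 -0.68  0.21] [0, -0.583, 0]
20 [-0.17 -0.68  0.22] [0, 0, -0.307]
21 [-0.15 -0.68  0.22] [0, 0, -0.307]
22 [-0.12 -0.69  0.22] [0, 0, -0.307]
23 [-0.1  -0.69  0.22] [0, 0, -0.307]
24 [-0.08 -0.7   0.22] [0, 0, -0.307]
25 [0. 0. 0.] [0, 0, -0.307]
26 [0. 0. 0.] [0, 0, -0.307]
27 [0. 0. 0.] [0, 0, -0.307]
28 [0. 0. 0.] [0, 0, -0.307]
29 [0. 0. 0.] [0, 0, -0.307]
[-0.0173  0.0469  0.0368]
```

Call:
move_arm(plan=[[[-0.26,-0.58,0.36,-0.417,0,0,-1],[-0.26,-0.6,0.34,-0.417,0,0,-1],[-0.26,-0.61,0.31,-0.417,0,0,-1],[-0.26,-0.62,0.28,-0.417,0,0,-1],[-0.26,-0.63,0.26,-0.417,0,0,-1],[-0.26,-0.65,0.23,-0.417,0,0,-1],[-0.26,-0.65,0.2,-0.417,0,0,-1],[-0.26,-0.66,0.17,-0.417,0,0,-1],[-0.26,-0.67,0.14,-0.417,0,0,-1],[-0.26,-0.68,0.11,-0.417,0,0,-1]]])

```text
clock: 18.65
position: [0.6322, -0.2374, 0.1878]
tool_rot: [-3.032, -0.585, -0.315]
force: [0.6, -0.1, -1.6]
grip_width: 0.0248
finger_force: 59.7
```

Call:
move_arm(plan=[[[-0.26,-0.68,0.08,0,-0.583,0,-1],[-0.26,-0.68,0.1,0,-0.583,0,-1],[-0.25,-0.68,0.12,0,-0.583,0,-1],[-0.24,-0.68,0.13,0,-0.583,0,-1],[-0.24,-0.68,0.15,0,-0.583,0,-1],[-0.23,-0.68,0.16,0,-0.583,0,-1],[-0.22,-0.68,0.17,0,-0.583,0,-1],[-0.21,-0.68,0.19,0,-0.583,0,-1],[-0.19,-0.68,0.2,0,-0.583,0,-1],[-0.18,-0.68,0.21,0,-0.583,0,-1]]])

```text
clock: 19.65
position: [0.6345, -0.0973, 0.1563]
tool_rot: [-3.048, 0.008, -0.251]
force: [0.7, -0.1, -1.9]
grip_width: 0.0253
finger_force: 59.6
```

Call:
move_arm(plan=[[[-0.17,-0.68,0.22,0,0,-0.307,-1],[-0.15,-0.68,0.22,0,0,-0.307,-1],[-0.12,-0.69,0.22,0,0,-0.307,-1],[-0.1,-0.69,0.22,0,0,-0.307,-1],[-0.08,-0.7,0.22,0,0,-0.307,-1],[0,0,0,0,0,-0.307,-1],[0,0,0,0,0,-0.307,-1],[0,0,0,0,0,-0.307,-1],[0,0,0,0,0,-0.307,-1],[0,0,0,0,0,-0.307,-1]]])

```text
clock: 20.65
position: [0.6354, -0.0278, 0.1407]
tool_rot: [-3.052, -0.025, 0.069]
force: [-0.7, -0.3, -1.0]
grip_width: 0.0252
finger_force: 59.6
```

```bash
python3 - <<'E'
from ik import *
rest(np.array([.6538,-.0026,.0403]),R.from_euler("xyz",[np.pi,0,0]).as_matrix());print(observe()["qpos"])
# handle in wrist view: before trip (w3) vs now, to detect slip in the grip
from workcell import grab_frame
a=pickle.load(open("w3.pkl","rb"))[1];b=grab_frame("wrist")
for f in(a,b):
    m,st,c=blob(f["color"],(20,120,90),(35,255,255));print(st,c)
E
```

```text
pos [ 0.6354 -0.0278  0.1407] F [-0.6506 -0.25   -1.0299] t 20.65
shift(rows) [ 0.8792 -0.7347  5.1286] turn(rows) [-0.8651 -0.2122  0.6731]
[-0.368   0.7167  0.5742  1.6824 -0.5946  0.9082 -1.0251]
[ 290  148   64  201 8069] [321.5534 248.9492]
[ 290  148   64  201 8053] [321.4294 248.7251]
```

Call:
move_arm(plan=[[[0.09,-0.07,0.2,-0.11,-0.026,0.084,-1],[0.09,-0.07,0.2,-0.11,-0.026,0.084,-1],[0.09,-0.07,0.2,-0.11,-0.026,0.084,-1],[0.09,-0.07,0.2,-0.11,-0.026,0.084,-1],[0.09,-0.07,0.2,-0.11,-0.026,0.084,-1],[0.09,-0.07,0.2,-0.11,-0.026,0.084,-1],[0.09,-0.07,0.2,-0.11,-0.026,0.084,-1],[0.09,-0.07,0.2,-0.11,-0.026,0.084,-1],[0,0,0,0,0,0,-1],[0,0,0,0,0,0,-1]]])

```text
clock: 21.7
position: [0.6496, -0.0139, 0.1093]
tool_rot: [3.14, 0.0, -0.002]
force: [-0.1, -1.1, -1.6]
grip_width: 0.0252
finger_force: 59.6
```

```bash
python3 -c "
from go import *
rest(np.array([.6538,-.0026,.0403]),R.from_euler('xyz',[np.pi,0,0]).as_matrix())"
```

```text
pos [ 0.6496 -0.0139  0.1093] F [-0.0721 -1.1121 -1.5533] t 21.7
shift(rows) [ 0.2095 -0.5687  3.4482] turn(rows) [ 0.0143  0.0015 -0.0157]
```

Call:
move_arm(plan=[[[0.04,-0.11,0,0,0,0,-1],[0.04,-0.11,0,0,0,0,-1],[0.04,-0.11,0.2,0,0,0,-1],[0.04,-0.11,0.4,0,0,0,-1],[0.05,-0.13,0.5,0,0,0,-1],[0,0,0.5,0,0,0,-1],[0,0,0.4,0,0,0,-1],[0,0,0.15,0,0,0,-1],[0,0,0,0,0,0,-1],[0,0,0,0,0,0,-1]]])

```text
clock: 22.7
position: [0.654, -0.0027, 0.0666]
tool_rot: [3.14, -0.0, -0.002]
force: [0.2, -0.2, -1.2]
grip_width: 0.0249
finger_force: 59.6
```

```bash
python3 -c "
from go import *
rest(np.array([.6538,-.0026,.0403]),R.from_euler('xyz',[np.pi,0,0]).as_matrix())
import tip
try: tip.meas('t3')
except Exception as e: print(e)" 2>&1 | grep -v DLASCL
```

```text
pos [ 0.654  -0.0027  0.0666] F [ 0.2238 -0.2125 -1.1626] t 22.7
shift(rows) [-0.0129 -0.0083  1.3159] turn(rows) [ 0.0138 -0.004  -0.0195]
pos [ 0.654  -0.0027  0.0666] rot [ 3.1401 -0.0004 -0.002 ] F [ 0.2238 -0.2125 -1.1626] pred tip [ 0.524  -0.0024  0.0813]
top pred [313.6534 191.6977] copper (np.float64(313.8888888888889), np.float64(190.22222222222223)) 18
side pred [314.2104 210.8714] copper (np.float64(312.55555555555554), np.float64(210.66666666666666)) 9
tri (array([ 0.5283, -0.0031,  0.0811]), np.float64(0.0008749455390337778))
```

Aligned over the saddles; I lower the probe.

Call:
move_arm(plan=[[[0,0,0.2,0,0,0,-1],[0,0,0.2,0,0,0,-1],[0,0,0.2,0,0,0,-1],[0,0,0.2,0,0,0,-1],[0,0,0.2,0,0,0,-1],[0,0,0.1,0,0,0,-1],[0,0,0.1,0,0,0,-1],[0,0,0.07,0,0,0,-1],[0,0,0,0,0,0,-1],[0,0,0,0,0,0,-1]]])

```text
clock: 23.8
position: [0.6539, -0.0025, 0.041]
tool_rot: [3.14, -0.0, -0.002]
force: [0.3, -0.3, -1.5]
grip_width: 0.025
finger_force: 59.6
```

```bash
python3 -c "
from go import *
rest(np.array([.6538,-.0026,.0403]),R.from_euler('xyz',[np.pi,0,0]).as_matrix())"
```

```text
pos [ 0.6539 -0.0025  0.041 ] F [ 0.3352 -0.3384 -1.4698] t 23.8
shift(rows) [-0.0062  0.0046  0.0375] turn(rows) [ 0.0125 -0.0014 -0.0167]
```

Call:
move_arm(plan=[[[0,0,0.04,0,0,0,-1],[0,0,0.03,0,0,0,-1],[0,0,0,0,0,0,-1],[0,0,0,0,0,0,-1],[0,0,0,0,0,0,-1],[0,0,0,0,0,0,-1],[0,0,0,0,0,0,-1],[0,0,0,0,0,0,-1],[0,0,0,0,0,0,-1],[0,0,0,0,0,0,-1]]])

```text
clock: 24.8
position: [0.654, -0.0025, 0.0403]
tool_rot: [3.141, -0.001, -0.002]
force: [-4.1, 0.3, 10.6]
grip_width: 0.0248
finger_force: 61.4
```

Seated, with about 12 N of support from the cradle. I back off slightly, release, then lift clear.

Call:
move_arm(plan=[[[0,0,-0.03,0,0,0,-1],[0,0,0,0,0,0,-0.5],[0,0,0,0,0,0,0],[0,0,0,0,0,0,0.5],[0,0,0,0,0,0,1],[0,0,0,0,0,0,1],[0,0,0,0,0,0,1],[0,0,0,0,0,0,1],[0,0,0,0,0,0,1],[0,0,0,0,0,0,1]]])

```text
clock: 25.8
position: [0.6539, -0.0025, 0.0402]
tool_rot: [3.14, -0.0, -0.002]
force: [-0.5, 0.1, -0.1]
grip_width: 0.0853
finger_force: 0.0
```

Call:
move_arm(plan=[[[0,0,-0.3,0,0,0,1],[0,0,-0.6,0,0,0,1],[0,0,-1,0,0,0,1],[0,0,-1,0,0,0,1],[0,0,-1,0,0,0,1],[0,0,-1,0,0,0,1],[0,0,-1,0,0,0,1],[0,0,-1,0,0,0,1],[0,0,-1,0,0,0,1],[0,0,-0.5,0,0,0,1]]])

```text
clock: 26.8
position: [0.6544, -0.0025, 0.2108]
tool_rot: [3.14, -0.003, -0.002]
force: [0.5, 0.9, 1.2]
grip_width: 0.0855
finger_force: 0.0
```

```bash
python3 - <<'E'
from ik import *
from workcell import grab_frame
s=observe();f=grab_frame("wrist");g=grab_frame("side");o=pickle.load(open("f0.pkl","rb"))["side"]
m,st,c=blob(f["color"],(20,120,90),(35,255,255));r=cv2.minAreaRect(max(cv2.findContours(m,0,1)[0],key=len))
B=np.array([onz(f,p,.067,s) for p in cv2.boxPoints(r)]);print(s["position"],s["grip_width"],s["force"],s["clock"]);print(B,B.mean(0))
for k in(o,g):
    m,st,c=blob(k["color"],(20,120,90),(35,255,255),(230,195,90,50));
    h=cv2.inRange(cv2.cvtColor(k["color"],cv2.COLOR_RGB2HSV),(2,90,60),(12,255,255))[205:230,305:325];v,u=np.nonzero(h);print("side yellow",st,c,"copper",u.mean()+305,v.mean()+205)
E
```

```text
[ 0.6544 -0.0025  0.2108] 0.08550688158018767 [0.5131 0.8696 1.1685] 26.8
[[ 0.7142  0.0109  0.067 ]
 [ 0.7141 -0.0151  0.067 ]
 [ 0.5936 -0.0165  0.067 ]
 [ 0.5937  0.0129  0.067 ]] [ 0.6539 -0.0019  0.067 ]
side yellow [247 211  43  14 419] [270.5465 217.5155] copper 312.72727272727275 218.63636363636363
side yellow [247 210  44  14 429] [270.4149 216.9161] copper 312.8888888888889 218.11111111111111
```

```bash
python3 -c "
from workcell import job_done
print(job_done())"
```

```text
the job is handed in; nothing more can be done
None
```

I pressed the thermometer on the blue gearbox's stud at about 7 N, roughly half the tip's travel, and held it there for about 2 s. I then laid it back in its cradle, released it and handed the job in at about 27 s; no verdict was returned.

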